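# Sort out the mixed-up camera lenses

### The arm

A 6-joint arm with a two-finger parallel gripper is mounted at the origin on the work surface. World frame = base frame: x ahead of the robot, y to its left, z up, the work surface at z = 0. Lengths are in mm, angles in rad, forces in N, time in s.
With the tool pointing down it reaches from about 350 to 875 mm from the base axis. Payload 4.2 kg.
Tool frame: the origin (TCP) lies at the very end of the fingers, on their centre line; the grasp point (between the pads) lies 19 mm behind it; z points along the fingers, y is the direction in which the jaws open and shut (so a half turn about z gives the same grasp; the last joint's range is limited). The gripper opens to 85 mm and grips with 20 to 120 N. Pads are 22 mm wide; open, the fingers measure 114 mm over their backs; the gripper's body (76 mm by 85 mm) begins 54 mm behind the grasp point. The pads swing forward as they close: fully open they stand 13 mm farther back than shut.
Start: joints at [-0.897, 0.385, 0.008, 0, -1.194, -0.259], TCP at [251.892, -571.97, 205.812] pointing down, gripper open.
Joint ranges: [-3.14, 3.14], [-1.21, 2.06], [-1.07, 1.41], [-3.16, 2.05], [-2.99, -0.16], [-3.1, 3.1]. Speed limits (rad/s): [2.79, 2.79, 3.14, 3.14, 3.14, 3.14].

### API

Orientations are given as a unit quaternion [x, y, z, w].
In Python, from bench import arm, optics, job gives the robot as it stands.
- The arm moves only by the tool send_rows, never from a script. Its argument "steps" is a list that holds one entry, the list of rows, each a list of 5 numbers: the shift along the tool's x, y, z in cm, then the turn about the tool's z in rad, then the opening, from 0 (shut) to 1 (fully open). A call has 1 to 10 rows; each row shifts and turns the pose as measured when the row begins, along the tool's axes as they then stand; what a row does not reach is not made up. A row lasts 1/12 s, in which the tool goes at most 41.7 mm and 7.16 degrees, less where a joint would pass 70% of its speed; a pose out of reach is approached as far as the arm can. A call with a gripper value outside its range is refused whole. The fingers move at their own pace and stop on an object; the grip force is fixed at half the most. Time passes only in rows, so rows that do not move let the fingers close. It gives the time, the measured TCP pose, the force and the opening at its end, in the units of the state.
- arm.read_state(): the state, without advancing time (a new reading comes with each control period).
- optics.get_image(name): name is "side" or "top" or "wrist"; returns (picture, depth): 480x640x3 uint8, blue, green, red; 480x640 float32, mm along the optical axis (not along the pixel's ray), 0 where there is no reading.
- optics.get_calibration(name): a dict with "K" (3x3 intrinsics, pixels), "rvec" (rotation vector, rad) and "tvec" (3), from world to camera coordinates, as OpenCV has them; the wrist camera has in their place "hand_eye" (4x4, takes a point from camera to tool coordinates, whose origin is the TCP and whose axes are the flange's). Camera axes: x right, y down, z forward; pixel columns grow to the right and rows downward; lengths in mm; the calibration is good to about 2 mm. The wrist camera is an equidistant fisheye: a pixel r from the principal point sees the ray r / f radians off the axis. A picture is of the moment at which its call begins: read the wrist's pose just before it. get_calibration takes no time and is no camera call.
- job.job_done(): hands the job in, once; it reports no verdict.
The state is a dict: "clock": time; "joints": joint angles; "joint_vel": joint speeds; "joint_efforts": joint torques, N m; "position": TCP position; "ee_rot": TCP orientation; "contact_force": force on the tool from outside, world axes, zero at the start; "wrist_torque": the same for the moment, N m; "gripper_width": finger opening in mm.
Only numpy, scipy, OpenCV 4.12 (cv2) and the standard library are available. Lean on these libraries where they do the work, as an engineer would, in place of code of your own. Each camera call takes 0.05 s, during which the arm holds its last target. There are 200 camera calls.

### The job

The three camera lenses on this imaging bench stand on one another's pads: put each one upright on the middle of the pad that matches the colour of its ring. Make room by parking a lens on the empty white pad on the way, and leave the white pad empty again at the end. The lenses are delicate: set them down gently without dropping or tipping them, never put one on the bare bench, and do not disturb the bottle, the torch or the camera body.

Things in the scene. Friction and masses are not known exactly. Their poses are not given: they have to be found in the camera images.
- lens_red_mid (a point): Centre (half-way up, on the axis) of the camera lens with the red front ring: an upright black cylinder, 54 mm in diameter and 60 mm tall, 0.17 to 0.35 kg, with a red band round its top 10 mm and a red ring on its top face round a dark glass. z is its axis, up. Loose; it starts standing on the pad of another colour, near its middle. It can be gripped anywhere on its barrel.
- lens_yellow_mid (a point): Centre (half-way up, on the axis) of the camera lens with the yellow front ring: an upright black cylinder, 54 mm in diameter and 72 mm tall, 0.17 to 0.35 kg, with a yellow band round its top 10 mm and a yellow ring on its top face round a dark glass. z is its axis, up. Loose; it starts standing on the pad of another colour, near its middle. It can be gripped anywhere on its barrel.
- lens_green_mid (a point): Centre (half-way up, on the axis) of the camera lens with the green front ring: an upright black cylinder, 54 mm in diameter and 84 mm tall, 0.17 to 0.35 kg, with a green band round its top 10 mm and a green ring on its top face round a dark glass. z is its axis, up. Loose; it starts standing on the pad of another colour, near its middle. It can be gripped anywhere on its barrel.
- pad_red_top (a point): Centre of the top face of the red pad, the home of the lens with the red ring: a flat red disc fixed to the bench, 100 mm in diameter and 8 mm thick, with a grey felt spot 60 mm across in its middle; z is up.
- pad_yellow_top (a point): Centre of the top face of the yellow pad, the home of the lens with the yellow ring: a flat yellow disc fixed to the bench, 100 mm in diameter and 8 mm thick, with a grey felt spot 60 mm across in its middle; z is up.
- pad_green_top (a point): Centre of the top face of the green pad, the home of the lens with the green ring: a flat green disc fixed to the bench, 100 mm in diameter and 8 mm thick, with a grey felt spot 60 mm across in its middle; z is up.
- pad_white_top (a point): Centre of the top face of the white pad, the spare pad, which is empty at the start: a flat white disc fixed to the bench, 100 mm in diameter and 8 mm thick, with a grey felt spot 60 mm across in its middle; z is up.
- cleaner_mid (a point): Bystander: centre of a small upright white bottle with a black cap, 36 mm in diameter, 75 mm tall, standing loose between the pads.
- torch_mid (a point): Bystander: centre of a dark hand torch standing on its head, 38 mm in diameter at the foot, 125 mm tall, loose, left of the pads.
- camera_mid (a point): Bystander: centre of a black camera body without a lens, 55 x 135 x 103 mm (x, y, z), loose, left of the pads.
There are look-alikes about, which are no part of the job. Several things look just like the part that bears pad_white_top: the one meant starts farthest to the robot's right.

How it is judged:
By the outcome, as a careful person would: the job done as asked, in the order asked, and still so for the second after the job is handed in, with the robot touching nothing.
It also fails if it takes over 88 s, if anything falls off the work surface, if the arm or the gripper's body presses on something with over 40 N, if the wrist force passes 120 N, or if a joint passes its speed limit or range.

## Working session

There is one attempt and no reset: what is moved stays moved. The work goes in short steps, Python scripts to look and compute and a tool call to move; the robot and the scene stay as the last step left them, time stands still between calls to the robot, and variables do not carry over. Pictures are saved under pics/ and viewed, about 12 in all and at most 16, crops included, and the job is handed in when it is done.

Besides the shell and the picture viewer there is one more tool, called after "Request:" as name([rows], argument=value, ...), one row to a line, values as JSON. send_rows: Moves the arm, as the interface text tells. Its arguments: {"type":"object","properties":{"steps":{"type":"array","items":{"type":"array","items":{"type":"array","items":{"type":"number"}}}}},"required":["steps"]}

```bash
ls; mkdir -p pics
python3 - <<'E'
from bench import arm,optics
import cv2
s=arm.read_state();print(s)
for n in("top","side"):
    p,d=optics.get_image(n);cv2.imwrite(f"pics/{n}0.png",p);import numpy as np;np.save(f"pics/{n}0.npy",d)
    print(n,optics.get_calibration(n))
print(optics.get_calibration("wrist"))
E
```

```text
pics
{'clock': 0.0, 'joints': array([-8.97402037e-01,  3.85544802e-01,  6.58361233e-03, -5.06320093e-04,
       -1.19403454e+00, -2.58575899e-01]), 'joint_vel': array([-1.12371605e-03, -1.08639649e-03,  5.39702848e-04,  8.52517667e-04,
        8.97561830e-04,  5.14982309e-05]), 'joint_efforts': array([ 3.75515510e-04, -3.92290020e+01,  1.88397235e+01,  4.18608472e+00,
       -4.71681298e-03,  3.95836921e-06]), 'position': array([ 251.61449897, -571.38020476,  204.71116692]), 'ee_rot': array([-2.05833787e-01,  9.78586321e-01,  1.08817057e-03, -2.83885370e-04]), 'contact_force': array([ 0.292283  , -0.57672277, -0.81188453]), 'wrist_torque': array([ 0.00680633, -0.0141551 ,  0.00059468]), 'gripper_width': 85.53326970380886}
top {'K': array([[477.35167706,   0.        , 319.99500051],
       [  0.        , 477.35167706, 239.30538334],
       [  0.        ,   0.        ,   1.        ]]), 'rvec': array([ 2.14318802, -2.15044285,  0.14221444]), 'tvec': array([125.28903976, 548.33363149, 922.12075107])}
side {'K': array([[469.59053678,   0.        , 320.72348961],
       [  0.        , 469.59053678, 242.72702519],
       [  0.        ,   0.        ,   1.        ]]), 'rvec': array([ 0.65330321, -2.69170137,  1.08388804]), 'tvec': array([525.11925346, 160.7432825 , 857.23977533])}
{'K': array([[371.64829954,   0.        , 316.45949265],
       [  0.        , 371.64829954, 241.43250168],
       [  0.        ,   0.        ,   1.        ]]), 'hand_eye': array([[ 3.56615111e-04, -9.65671326e-01, -2.59766746e-01,
         6.58112240e+01],
       [ 9.99999751e-01,  5.02583268e-04, -4.95503102e-04,
         4.87688358e-01],
       [ 6.09047558e-04, -2.59766505e-01,  9.65671265e-01,
        -1.68216319e+02],
       [ 0.00000000e+00,  0.00000000e+00,  0.00000000e+00,
         1.00000000e+00]])}
```

View pics/top0.png

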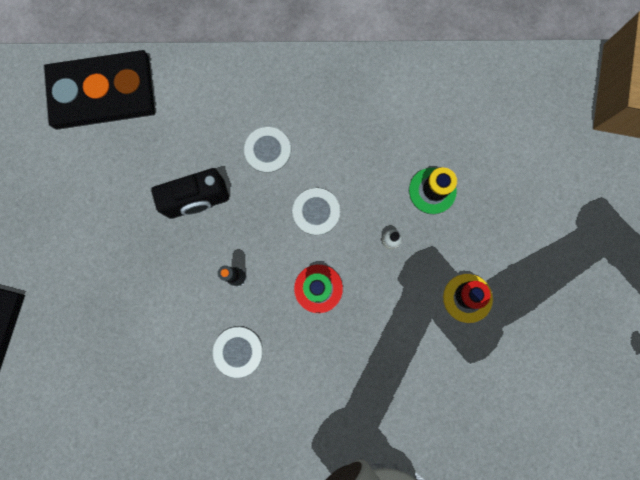

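View pics/side0.png

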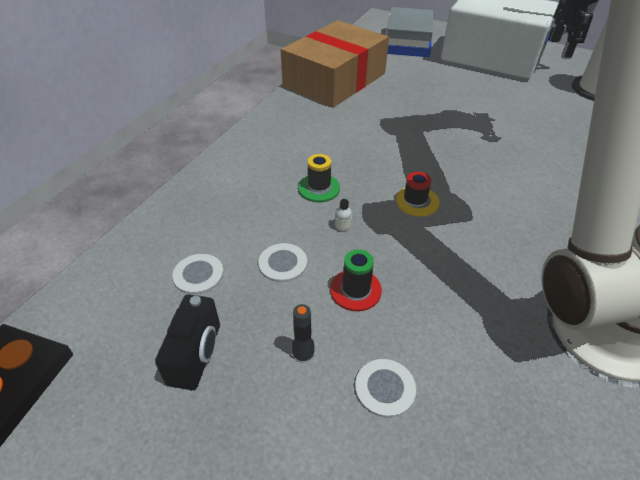

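The top view shows the red lens on the yellow pad (468,297), the yellow lens on the green pad (435,190) and the green lens on the red pad (318,288). There are three white pads at (267,149), (316,211) and (237,352). The side view agrees. Next I'll convert these to world positions.

```bash
cat > h.py <<'E'
import cv2,numpy as np
from scipy.spatial.transform import Rotation as R
from bench import arm,optics
def cam(n):
    c=optics.get_calibration(n);Rm=cv2.Rodrigues(c["rvec"])[0];return c["K"],Rm,c["tvec"]
def ray(n,u,v):
    K,Rm,t=cam(n);d=Rm.T@np.linalg.inv(K)@np.array([u,v,1.]);return -Rm.T@t,d
def onplane(n,u,v,z):
    o,d=ray(n,u,v);return o+d*(z-o[2])/d[2]
def proj(n,P):
    K,Rm,t=cam(n);q=K@(Rm@np.asarray(P,float)+t);return q[:2]/q[2]
def wproj_ray(uv,st):
    c=optics.get_calibration("wrist");K=c["K"];H=c["hand_eye"];x,y=(uv[0]-K[0,2])/K[0,0],(uv[1]-K[1,2])/K[1,1]
    th=np.hypot(x,y);d=np.array([x/th*np.sin(th),y/th*np.sin(th),np.cos(th)])
    Rt=R.from_quat(st["ee_rot"]).as_matrix()
    return Rt@H[:3,3]+st["position"],Rt@H[:3,:3]@d
def wplane(uv,z,st):
    o,d=wproj_ray(uv,st);return o+d*(z-o[2])/d[2]
def mask(p,col):
    h=cv2.cvtColor(p,cv2.COLOR_BGR2HSV);H,S,V=cv2.split(h)
    if col=="red":m=((H<6)|(H>172))&(S>150)&(V>60)
    if col=="yellow":m=(H>20)&(H<34)&(S>140)&(V>50)
    if col=="green":m=(H>50)&(H<80)&(S>120)&(V>50)
    if col=="white":m=(S<30)&(V>195)
    return m.astype(np.uint8)*255
def blobs(m,a=60):
    n,l,s,c=cv2.connectedComponentsWithStats(m)
    out=[]
    for i in range(1,n):
        if s[i,4]>a:
            k=max(cv2.findContours((l==i).astype(np.uint8),cv2.RETR_EXTERNAL,cv2.CHAIN_APPROX_NONE)[0],key=len)
            e=cv2.fitEllipse(cv2.convexHull(k)) if len(k)>10 else None
            out.append((s[i].tolist(),c[i].round(1).tolist(),np.round(e[0],1).tolist() if e else None,np.round(e[1],1).tolist() if e else None))
    return out
E
python3 - <<'E'
from h import *
for n in("top","side"):
    p=cv2.imread(f"pics/{n}0.png")
    for c in("red","yellow","green","white"):
        for b in blobs(mask(p,c)):
            e=b[2]
            print(n,c,b,*[onplane(n,*e,z).round(0)[:2] for z in (8,68,80,92)])
for uv in((392,238),):print("cleaner",onplane("top",*uv,70))
print("torch",onplane("top",224,272,125),"camera",onplane("top",192,192,90))
p=cv2.imread("pics/top0.png");cv2.imwrite("pics/crop0.png",cv2.resize(p[110:390,200:510],None,fx=2.5,fy=2.1,interpolation=cv2.INTER_CUBIC))
E
```

```text
top red ([295, 265, 48, 48, 1051], [318.7, 288.7], [318.1, 288.2], [47.6, 48.1]) [452. 128.] [450. 127.] [449. 127.] [449. 127.]
top red ([462, 281, 28, 28, 435], [475.1, 294.3], [475.3, 294.4], [27.0, 28.1]) [ 438. -193.] [ 437. -174.] [ 437. -170.] [ 436. -166.]
top yellow ([428, 167, 29, 28, 478], [441.9, 181.1], [442.2, 180.9], [27.5, 28.3]) [ 676. -134.] [ 660. -119.] [ 657. -116.] [ 654. -113.]
top yellow ([443, 274, 50, 49, 950], [463.0, 299.9], [467.6, 297.9], [48.0, 50.1]) [ 431. -177.] [ 430. -159.] [ 430. -155.] [ 430. -152.]
top green ([409, 168, 47, 46, 811], [427.9, 194.6], [432.1, 190.5], [45.0, 47.1]) [ 656. -112.] [641. -98.] [638. -96.] [635. -93.]
top green ([303, 274, 28, 28, 453], [317.2, 287.4], [317.1, 287.3], [27.7, 28.3]) [454. 130.] [451. 129.] [451. 129.] [451. 129.]
top white ([245, 127, 45, 45, 925], [266.8, 148.9], [266.8, 148.8], [43.9, 45.0]) [748. 237.] [728. 229.] [724. 228.] [720. 226.]
top white ([293, 188, 47, 46, 1004], [315.8, 211.1], [315.8, 210.8], [45.4, 46.4]) [613. 132.] [601. 131.] [599. 131.] [596. 131.]
top white ([213, 328, 49, 50, 1193
[... 1281 characters left out ...]
78.] [574. 187.] [568. 196.]
side white ([173, 255, 50, 36, 774], [197.4, 272.9], [197.4, 272.4], [35.3, 49.9]) [744. 238.] [703. 274.] [695. 281.] [687. 288.]
side white ([583, 254, 57, 39, 1275], [615.6, 275.7], [612.4, 271.3], [43.3, 67.4]) [   6. -149.] [ 27. -81.] [ 31. -67.] [ 36. -54.]
side white ([578, 345, 62, 34, 948], [610.7, 363.2], [613.4, 361.5], [23.4, 75.4]) [-10.  70.] [ 13. 120.] [ 17. 130.] [ 21. 140.]
side white ([356, 359, 60, 56, 1546], [385.8, 387.5], [385.6, 386.9], [54.0, 60.7]) [320. 294.] [315. 325.] [314. 331.] [313. 337.]
cleaner [546.37961368 -16.75853256  70.        ]
torch [477.47127653 297.24229977 125.        ] camera [634.84223065 370.28973857  90.        ]
```

View pics/crop0.png

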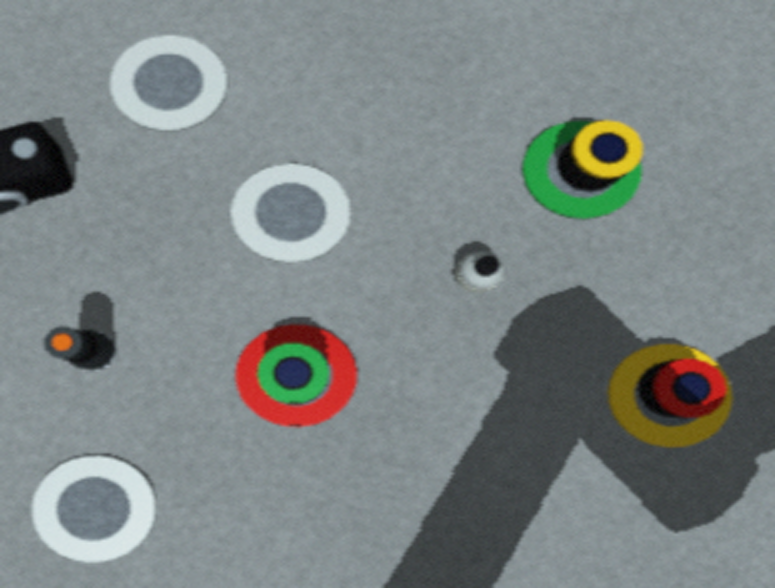

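The white pads lie at y = 237 (267,149), y = 132 (316,211) and y = 292 (237,352). Robot's right is −y, so the one meant is at (316,211), about (611,133), and the crop confirms it is empty. Heights and separations from the two views agree to about 5 mm. The order will be green→white, red→red, yellow→yellow, green→green.

```bash
cat > go.py <<'E'
import sys
from h import *
s=arm.read_state();M=R.from_quat(s["ee_rot"]).as_matrix()
print("pos",s["position"].round(1),"t",round(s["clock"],2),"w",s["gripper_width"],"tool x,y:",M[:,0].round(3),M[:,1].round(3))
P=s["position"]
for a in sys.argv[1:]:
    T=np.array(eval(a),float);d=M.T@(T-P)/10
    print(T,"total cm",d.round(2),"min rows",round(np.linalg.norm(d)/4.17,1));P=T
E
python3 go.py 448,131,205 448,131,120 448,131,32
```

```text
pos [ 251.7 -571.5  204.8] t 0.1 w 85.52312498469547 tool x,y: [-0.915 -0.403  0.   ] [-0.403  0.915  0.002]
[448. 131. 205.] total cm [-46.27  56.39   0.09] min rows 17.5
[448. 131. 120.] total cm [-0.   -0.02  8.5 ] min rows 2.0
[448. 131.  32.] total cm [-0.   -0.02  8.8 ] min rows 2.1
```

Request:
send_rows([
  [[-2.3, 2.8, 0, 0, 1], [-2.3, 2.8, 0, 0, 1], [-2.3, 2.8, 0, 0, 1], [-2.3, 2.8, 0, 0, 1], [-2.3, 2.8, 0, 0, 1], [-2.3, 2.8, 0, 0, 1], [-2.3, 2.8, 0, 0, 1], [-2.3, 2.8, 0, 0, 1], [-2.3, 2.8, 0, 0, 1], [-2.3, 2.8, 0, 0, 1]],
])

```text
clock: 0.93
position: [349.0, -212.7, 198.3]
ee_rot: [-0.199, 0.98, 0.005, -0.004]
contact_force: [1.7, 0.5, 0.6]
gripper_width: 85.2
```

Request:
send_rows([
  [[-2.3, 2.8, 0, 0, 1], [-2.3, 2.8, 0, 0, 1], [-2.3, 2.8, 0, 0, 1], [-2.3, 2.8, 0, 0, 1], [-2.3, 2.8, 0, 0, 1], [-2.3, 2.8, 0, 0, 1], [-2.3, 2.8, 0, 0, 1], [-2.3, 2.8, 0, 0, 1], [0, 0, 0, 0, 1], [0, 0, 0, 0, 1]],
])

```text
clock: 1.77
position: [430.3, 86.0, 199.4]
ee_rot: [-0.203, 0.979, 0.006, -0.003]
contact_force: [-0.5, -0.7, -0.1]
gripper_width: 85.2
```

```bash
python3 go.py 448,131,160
```

```text
pos [430.3  86.  199.4] t 1.77 w 85.20589049664525 tool x,y: [-0.917 -0.398  0.004] [-0.398  0.917  0.013]
[448. 131. 160.] total cm [-3.43  3.37  3.97] min rows 1.5
```

Request:
send_rows([
  [[-1.2, 1.2, 1.2, 0, 1], [-1.2, 1.2, 1.2, 0, 1], [-1.0, 1.0, 1.2, 0, 1], [0, 0, 0, 0, 1]],
])

```text
clock: 2.1
position: [447.4, 130.8, 162.6]
ee_rot: [-0.202, 0.979, 0.006, -0.003]
contact_force: [-0.5, 0.9, -0.7]
gripper_width: 85.3
```

```bash
cat > wr.py <<'E'
import sys
from h import *
s=arm.read_state();p,d=optics.get_image("wrist");cv2.imwrite(f"pics/{sys.argv[1]}.png",p)
for c in("red","yellow","green","white"):
    for b in blobs(mask(p,c),250):
        print(c,b[0],b[1:],*[wplane(b[2],z,s)[:2].round(1).tolist() for z in(8,68,80,92)])
E
python3 wr.py w1; python3 go.py 448,131,32
```

```text
red [0, 67, 34, 58, 1190] ([17.6, 94.8], [11.9, 95.6], [41.9, 59.6]) [444.7, -230.0] [434.2, -168.1] [432.1, -155.7] [430.0, -143.3]
red [256, 166, 110, 94, 3816] ([308.4, 200.5], [310.2, 219.3], [107.7, 109.8]) [448.7, 128.0] [437.5, 123.4] [435.2, 122.5] [433.0, 121.6]
yellow [20, 47, 67, 94, 2648] ([60.1, 92.7], [50.4, 93.9], [69.1, 95.5]) [429.0, -170.4] [421.4, -119.5] [419.9, -109.4] [418.4, -99.2]
yellow [0, 304, 34, 50, 974] ([16.8, 328.7], [13.4, 328.7], [34.3, 52.4]) [726.1, -172.5] [663.4, -121.2] [650.8, -111.0] [638.3, -100.7]
green [273, 205, 80, 78, 3339] ([312.6, 243.3], [312.6, 244.1], [78.2, 78.8]) [468.8, 139.0] [453.8, 132.3] [450.9, 131.0] [447.9, 129.7]
green [21, 262, 65, 80, 2073] ([59.4, 297.7], [53.2, 301.6], [57.7, 84.9]) [649.5, -108.1] [600.9, -68.9] [591.2, -61.0] [581.5, -53.1]
white [474, 120, 83, 101, 4100] ([513.9, 169.6], [515.1, 169.9], [82.9, 100.7]) [324.5, 288.8] [336.3, 254.4] [338.7, 247.5] [341.1, 240.6]
white [102, 251, 24, 19, 272] ([113.7, 259.1], [113.1, 260.1], [16.5, 24.3]) [563.8, -39.8] [531.2, -13.2] [524.6, -7.9] [518.1, -2.6]
pos [447.3 130.1 163.5] t 2.15 w 85.36449038380194 tool x,y: [-0.918 -0.396  0.003] [-0.396  0.918  0.013]
[448. 131.  32.] total cm [-0.14 -0.12 13.15] min rows 3.2
```

View pics/w1.png

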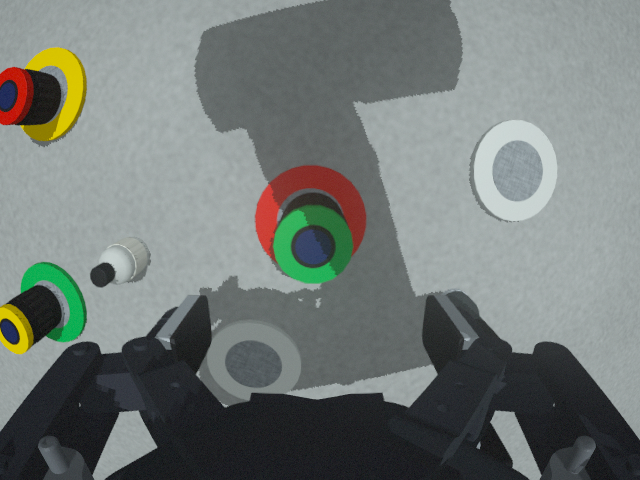

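The wrist view shows the green ring at (313,244), which is (448,130) in world coordinates. That agrees with the top and side cameras, and the white target pad is at (250,362). I'll go down now.

Request:
send_rows([
  [[0, 0, 2, 0, 1], [0, 0, 2, 0, 1], [0, 0, 2, 0, 1], [0, 0, 2, 0, 1], [0, 0, 2, 0, 1], [0, 0, 1.5, 0, 1], [0, 0, 1, 0, 1], [0, 0, 0, 0, 1], [0, 0, 0, 0, 1]],
])

```text
clock: 2.9
position: [448.0, 122.4, 41.0]
ee_rot: [-0.198, 0.98, 0.007, 0.002]
contact_force: [1.6, -0.3, 0.2]
gripper_width: 85.2
```

```bash
python3 go.py 448,130,33
```

```text
pos [448.  122.4  41. ] t 2.9 w 85.21209594987394 tool x,y: [-0.922 -0.387 -0.006] [-0.387  0.922  0.013]
[448. 130.  33.] total cm [-0.29  0.69  0.81] min rows 0.3
```

Request:
send_rows([
  [[-0.2, 0.4, 0.5, 0, 1], [-0.1, 0.4, 0.4, 0, 1], [0, 0, 0, 0, 1]],
])

```text
clock: 3.15
position: [449.2, 131.3, 34.2]
ee_rot: [-0.197, 0.98, 0.008, 0.004]
contact_force: [-0.1, -0.1, 0.3]
gripper_width: 85.3
```

Request:
send_rows([
  [[0, 0, 0, 0, 0], [0, 0, 0, 0, 0], [0, 0, 0, 0, 0], [0, 0, 0, 0, 0], [0, 0, 0, 0, 0], [0, 0, 0, 0, 0], [0, 0, 0, 0, 0], [0, 0, 0, 0, 0]],
])

```text
clock: 3.82
position: [449.8, 132.3, 35.8]
ee_rot: [-0.197, 0.98, 0.008, 0.005]
contact_force: [0.3, -0.5, -0.8]
gripper_width: 52.3
```

```bash
python3 go.py 448,130,140 611,133,140
```

```text
pos [449.8 132.3  35.8] t 3.82 w 52.31343319715855 tool x,y: [-0.922 -0.387 -0.014] [-0.387  0.922  0.014]
[448. 130. 140.] total cm [ 1.100e-01  1.000e-02 -1.043e+01] min rows 2.5
[611. 133. 140.] total cm [-15.15  -6.03   0.12] min rows 3.9
```

Request:
send_rows([
  [[0, 0, -0.5, 0, 0], [0, 0, -1, 0, 0], [0, 0, -1.5, 0, 0], [0, 0, -2, 0, 0], [0, 0, -2, 0, 0], [0, 0, -1.5, 0, 0], [0, 0, -1, 0, 0], [0, 0, -0.5, 0, 0], [0, 0, 0, 0, 0]],
])

```text
clock: 4.57
position: [445.2, 128.2, 138.9]
ee_rot: [-0.196, 0.981, 0.007, 0.0]
contact_force: [-0.0, 0.9, -1.9]
gripper_width: 52.1
```

```bash
python3 go.py 610,131,140
```

```text
pos [445.2 128.2 138.9] t 4.57 w 52.09205518523723 tool x,y: [-0.923 -0.385 -0.003] [-0.385  0.923  0.014]
[610. 131. 140.] total cm [-15.32  -6.07  -0.14] min rows 4.0
```

Request:
send_rows([
  [[-1, -0.4, 0, 0, 0], [-2, -0.8, 0, 0, 0], [-2.5, -1, 0, 0, 0], [-2.5, -1, 0, 0, 0], [-2.5, -1, 0, 0, 0], [-2.2, -0.9, 0, 0, 0], [-1.5, -0.6, 0, 0, 0], [-0.8, -0.3, 0, 0, 0], [0, 0, 0, 0, 0]],
])

```text
clock: 5.32
position: [614.0, 127.1, 125.2]
ee_rot: [-0.196, 0.981, 0.006, -0.008]
contact_force: [-0.2, 0.2, -2.5]
gripper_width: 52.4
```

```bash
python3 wr.py w2; python3 go.py 611,133,60
```

```text
red [334, 0, 122, 104, 6315] ([393.4, 51.8], [394.1, 45.6], [113.0, 124.7]) [453.7, 127.9] [475.2, 122.2] [479.5, 121.1] [483.8, 120.0]
yellow [0, 150, 29, 70, 1373] ([13.5, 183.5], [4.4, 183.9], [47.4, 70.1]) [686.2, -178.6] [658.9, -120.0] [653.5, -108.3] [648.0, -96.6]
green [24, 121, 77, 107, 3565] ([70.3, 171.8], [59.6, 173.7], [81.6, 107.0]) [652.2, -106.4] [632.1, -62.9] [628.0, -54.2] [624.0, -45.5]
green [241, 259, 152, 140, 11885] ([316.6, 324.4], [316.7, 328.6], [140.5, 153.3]) [693.4, 162.6] [664.6, 149.7] [658.9, 147.1] [653.1, 144.5]
white [551, 0, 72, 74, 2319] ([588.4, 38.1], [586.3, 25.7], [61.7, 101.8]) [327.0, 289.1] [375.0, 249.6] [384.6, 241.7] [394.2, 233.9]
white [148, 57, 26, 26, 382] ([163.5, 68.7], [160.9, 69.3], [22.6, 30.4]) [538.0, -37.8] [541.8, -8.7] [542.5, -2.9] [543.3, 2.9]
white [260, 168, 66, 84, 2290] ([287.6, 201.3], [291.9, 210.2], [52.5, 95.5]) [606.0, 105.1] [595.5, 104.3] [593.4, 104.1] [591.3, 103.9]
pos [612.7 127.  124.7] t 5.37 w 52.376424240703635 tool x,y: [-0.923 -0.385  0.015] [-0.384  0.923  0.014]
[611. 133.  60.] total cm [-0.17  0.53  6.48] min rows 1.6
```

View pics/w2.png

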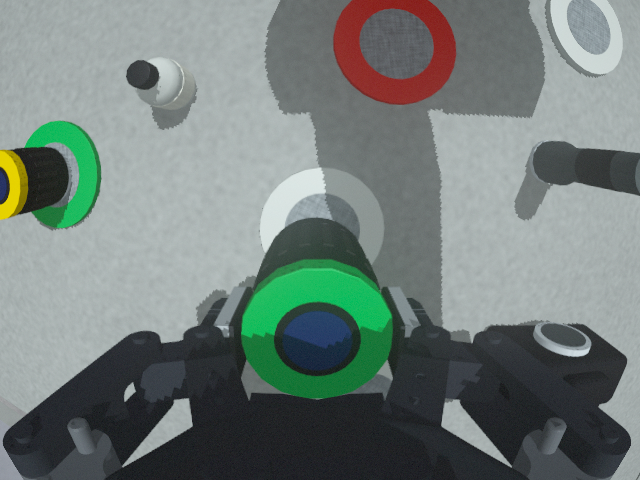

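The wrist view shows the lens held upright with its ring at (317,328) and the white pad beneath it at (322,225). I'll lower in stages.

Request:
send_rows([
  [[0, 0.2, 1, 0, 0], [0, 0.2, 1.5, 0, 0], [0, 0.2, 1.5, 0, 0], [0, 0.1, 1.5, 0, 0], [0, 0, 1, 0, 0], [0, 0, 0.5, 0, 0], [0, 0, 0, 0, 0]],
])

```text
clock: 5.95
position: [601.8, 133.3, 45.9]
ee_rot: [-0.196, 0.98, 0.005, -0.014]
contact_force: [-0.7, 0.6, -2.0]
gripper_width: 52.4
```

```bash
python3 go.py 612,134,38
```

```text
pos [601.8 133.3  45.9] t 5.95 w 52.38525805786274 tool x,y: [-0.923 -0.385  0.025] [-0.385  0.923  0.016]
[612. 134.  38.] total cm [-0.99 -0.34  0.76] min rows 0.3
```

Request:
send_rows([
  [[-0.4, -0.2, 0.1, 0, 0], [-0.4, -0.1, 0.1, 0, 0], [-0.2, 0, 0.1, 0, 0], [0, 0, 0.1, 0, 0]],
])

```text
clock: 6.28
position: [614.2, 135.0, 43.4]
ee_rot: [-0.197, 0.98, 0.005, -0.012]
contact_force: [0.8, -0.4, -2.0]
gripper_width: 52.7
```

```bash
python3 go.py 612,134,38
```

```text
pos [614.2 135.   43.4] t 6.28 w 52.70868317905113 tool x,y: [-0.922 -0.386  0.021] [-0.386  0.922  0.015]
[612. 134.  38.] total cm [ 0.23 -0.01  0.54] min rows 0.1
```

Request:
send_rows([
  [[0.1, 0, 0.2, 0, 0], [0, 0, 0.2, 0, 0], [0, 0, 0.1, 0, 0], [0, 0, 0.1, 0, 0]],
])

```text
clock: 6.62
position: [614.5, 134.9, 38.4]
ee_rot: [-0.197, 0.98, 0.006, -0.01]
contact_force: [-0.5, -0.4, -2.2]
gripper_width: 52.8
```

```bash
python3 go.py 612,134,37
```

```text
pos [614.5 134.9  38.4] t 6.62 w 52.75411113576151 tool x,y: [-0.922 -0.386  0.017] [-0.385  0.923  0.015]
[612. 134.  37.] total cm [0.26 0.01 0.14] min rows 0.1
```

Request:
send_rows([
  [[0.2, 0, 0.1, 0, 0], [0.1, 0, 0.1, 0, 0], [0, 0, 0.1, 0, 0]],
])

```text
clock: 6.87
position: [611.7, 133.8, 36.4]
ee_rot: [-0.197, 0.98, 0.006, -0.009]
contact_force: [-3.3, 0.3, 6.7]
gripper_width: 52.3
```

Request:
send_rows([
  [[0, 0, 0.1, 0, 0], [0, 0, 0, 0, 0]],
])

```text
clock: 7.03
position: [611.7, 133.8, 36.7]
ee_rot: [-0.197, 0.98, 0.006, -0.009]
contact_force: [0.0, 1.1, -1.6]
gripper_width: 52.6
```

Request:
send_rows([
  [[0, 0, 0.1, 0, 0], [0, 0, 0, 0, 0.7], [0, 0, 0, 0, 0.8], [0, 0, 0, 0, 0.9], [0, 0, 0, 0, 1], [0, 0, 0, 0, 1]],
])

```text
clock: 7.53
position: [613.1, 134.2, 36.2]
ee_rot: [-0.197, 0.98, 0.006, -0.007]
contact_force: [0.8, 0.5, 0.4]
gripper_width: 85.4
```

```bash
python3 go.py 610,133,160 434,-172,160
```

```text
pos [613.1 134.2  36.2] t 7.53 w 85.39154071537922 tool x,y: [-0.922 -0.387  0.012] [-0.387  0.922  0.014]
[610. 133. 160.] total cm [  0.48   0.18 -12.37] min rows 3.0
[ 434. -172.  160.] total cm [ 28.04 -21.31   0.04] min rows 8.4
```

Request:
send_rows([
  [[0, 0, -1, 0, 1], [0, 0, -1, 0, 1], [0, 0, -1.5, 0, 1], [0, 0, -1.5, 0, 1], [0, 0, -1.5, 0, 1], [0, 0, -1.5, 0, 1], [0, 0, -1.5, 0, 1], [0, 0, -1.5, 0, 1], [0, 0, -1, 0, 1], [0, 0, -0.5, 0, 1]],
])

```text
clock: 8.37
position: [616.0, 132.7, 174.5]
ee_rot: [-0.198, 0.98, 0.006, -0.005]
contact_force: [-1.1, 0.0, 0.4]
gripper_width: 85.4
```

Request:
send_rows([
  [[2.3, -1.7, 0, 0, 1], [2.8, -2.1, 0, 0, 1], [2.8, -2.1, 0, 0, 1], [2.8, -2.1, 0, 0, 1], [2.8, -2.1, 0, 0, 1], [2.8, -2.1, 0, 0, 1], [2.8, -2.1, 0, 0, 1], [2.8, -2.1, 0, 0, 1], [2.8, -2.1, 0, 0, 1], [0, 0, 0, 0, 1]],
])

```text
clock: 9.2
position: [453.4, -141.3, 175.4]
ee_rot: [-0.201, 0.98, 0.007, -0.003]
contact_force: [-0.3, -0.1, 0.7]
gripper_width: 85.3
```

```bash
python3 wr.py w3; python3 go.py 434,-172,120;python3 - <<'E'
from h import *
p,d=optics.get_image("top")
for c in("green","white"):
    for b in blobs(mask(p,c),100):print(c,b,*[onplane("top",*b[2],z).round(1)[:2] for z in (8,92)])
cv2.imwrite("pics/t1.png",p)
E
```

```text
red [249, 158, 70, 70, 2562] ([283.3, 192.2], [283.1, 192.6], [69.0, 69.8]) [444.1, -175.4] [435.1, -174.2] [433.3, -174.0] [431.6, -173.7]
red [494, 266, 72, 80, 2746] ([527.8, 304.2], [529.3, 305.4], [63.8, 85.7]) [449.4, 122.6] [439.5, 70.5] [437.5, 60.1] [435.5, 49.7]
yellow [235, 124, 108, 108, 4369] ([292.3, 166.8], [288.5, 177.4], [107.4, 108.2]) [429.3, -176.2] [423.0, -174.9] [421.8, -174.6] [420.5, -174.3]
green [224, 351, 87, 55, 2128] ([265.9, 372.6], [267.2, 386.5], [70.2, 87.7]) [649.4, -114.2] [603.8, -123.9] [594.7, -125.8] [585.6, -127.8]
green [476, 439, 35, 25, 458] ([495.8, 448.6], [494.5, 450.6], [24.3, 33.9]) [659.6, 226.6] [612.2, 156.0] [602.7, 141.8] [593.2, 127.7]
white [626, 234, 14, 60, 499] ([632.8, 267.5], [644.3, 259.9], [33.5, 68.5]) [327.1, 284.1] [339.0, 203.2] [341.4, 187.0] [343.8, 170.9]
pos [ 454.9 -140.2  175.6] t 9.25 w 85.38108696498345 tool x,y: [-0.919 -0.394  0.001] [-0.393  0.919  0.013]
[ 434. -172.  120.] total cm [ 3.17 -2.17  5.54] min rows 1.6
green ([409, 168, 48, 46, 818], [427.7, 194.8], [432.2, 190.5], [45.7, 47.3]) [ 655.7 -112.7] [635.2 -93. ]
green ([302, 190, 27, 28, 459], [315.4, 204.0], [315.5, 203.8], [27.3, 28.1]) [628.3 132.8] [610.1 131.5]
white ([245, 127, 45, 44, 914], [266.8, 148.9], [266.9, 148.8], [43.7, 45.0]) [748.5 236.4] [720.  226.2]
white ([293, 191, 47, 43, 736], [315.7, 216.7], [315.8, 210.9], [45.2, 46.2]) [613.1 132.2] [596.2 131. ]
white ([447, 255, 33, 42, 712], [467.9, 270.2], [442.7, 293.9], [54.6, 98.4]) [ 439.5 -126.5] [ 437.6 -105.6]
white ([494, 254, 71, 42, 2523], [526.7, 274.8], [525.8, 274.7], [44.1, 117.2]) [ 478.1 -298. ] [ 472.8 -262.4]
white ([377, 256, 44, 44, 1167], [392.6, 274.5], [396.7, 275.3], [45.5, 56.7]) [477.8 -33.6] [472.5 -20.7]
white ([213, 328, 49, 50, 1181], [236.9, 352.5], [236.9, 352.2], [48.2, 50.0]) [324.2 291.5] [332.1 276.7]
```

Request:
send_rows([
  [[0.8, -0.6, 1, 0, 1], [1, -0.7, 1.3, 0, 1], [0.8, -0.6, 1.3, 0, 1], [0.4, -0.2, 1.3, 0, 1], [0, 0, 0.5, 0, 1], [0, 0, 0, 0, 1]],
])

```text
clock: 9.8
position: [441.9, -167.0, 121.1]
ee_rot: [-0.205, 0.979, 0.006, 0.002]
contact_force: [0.1, 0.2, -0.5]
gripper_width: 85.5
```

```bash
python3 wr.py w4|grep red; python3 go.py 435,-174,25
```

```text
red [266, 194, 85, 84, 3751] ([308.2, 235.2], [308.2, 235.5], [83.4, 85.1]) [449.1, -169.3] [434.6, -174.7] [431.7, -175.8] [428.8, -176.9]
red [526, 301, 73, 64, 1823] ([567.5, 326.1], [562.5, 340.7], [59.8, 88.6]) [446.8, 120.0] [432.8, 52.7] [430.0, 39.3] [427.2, 25.8]
pos [ 442.2 -167.   121.5] t 9.85 w 85.63613771726843 tool x,y: [-0.916 -0.401 -0.006] [-0.402  0.916  0.01 ]
[ 435. -174.   25.] total cm [ 1.   -0.45  9.64] min rows 2.3
```

Request:
send_rows([
  [[0.5, -0.2, 1, 0, 1], [0.4, -0.2, 1.5, 0, 1], [0.1, -0.1, 1.5, 0, 1], [0, 0, 1.5, 0, 1], [0, 0, 1.5, 0, 1], [0, 0, 1, 0, 1], [0, 0, 0.5, 0, 1], [0, 0, 0, 0, 1]],
])

```text
clock: 10.52
position: [448.0, -170.9, 40.5]
ee_rot: [-0.211, 0.977, 0.002, 0.01]
contact_force: [-0.3, 0.0, 0.7]
gripper_width: 85.8
```

```bash
python3 go.py 435,-174.5,25
```

```text
pos [ 448.  -170.9   40.5] t 10.52 w 85.83780408563827 tool x,y: [-0.911 -0.412 -0.021] [-0.412  0.911 -0.   ]
[ 435.  -174.5   25. ] total cm [1.36 0.21 1.52] min rows 0.5
```

Request:
send_rows([
  [[0.3, 0, 0.2, 0, 1], [0.3, 0.1, 0.3, 0, 1], [0.3, 0.1, 0.3, 0, 1], [0.3, 0, 0.3, 0, 1], [0, 0, 0.2, 0, 1], [0, 0, 0, 0, 1]],
])

```text
clock: 11.02
position: [438.7, -173.7, 29.3]
ee_rot: [-0.212, 0.977, 0.001, 0.014]
contact_force: [0.5, 0.2, 0.3]
gripper_width: 85.1
```

```bash
python3 go.py 435,-174.5,25
```

```text
pos [ 438.7 -173.7   29.3] t 11.02 w 85.09998079876858 tool x,y: [-0.91  -0.414 -0.027] [-0.414  0.91  -0.004]
[ 435.  -174.5   25. ] total cm [0.38 0.08 0.42] min rows 0.1
```

Request:
send_rows([
  [[0.2, 0.1, 0.2, 0, 1], [0.2, 0, 0.2, 0, 1], [0, 0, 0, 0, 1], [0, 0, 0, 0, 0], [0, 0, 0, 0, 0], [0, 0, 0, 0, 0], [0, 0, 0, 0, 0], [0, 0, 0, 0, 0], [0, 0, 0, 0, 0], [0, 0, 0, 0, 0]],
])

```text
clock: 11.85
position: [434.9, -175.0, 25.6]
ee_rot: [-0.212, 0.977, 0.001, 0.014]
contact_force: [-0.4, 0.1, 0.6]
gripper_width: 51.9
```

```bash
python3 go.py 435,-174.5,130 449,130,130
```

```text
pos [ 434.9 -175.    25.6] t 11.85 w 51.90807515762828 tool x,y: [-0.91  -0.415 -0.028] [-0.415  0.91  -0.005]
[ 435.  -174.5  130. ] total cm [-3.200e-01 -1.000e-02 -1.043e+01] min rows 2.5
[449. 130. 130.] total cm [-13.9   27.13   0.26] min rows 7.3
```

Request:
send_rows([
  [[0, 0, -0.5, 0, 0], [0, 0, -1, 0, 0], [0, 0, -1, 0, 0], [0, 0, -1.5, 0, 0], [0, 0, -1.5, 0, 0], [0, 0, -1.5, 0, 0], [0, 0, -1.5, 0, 0], [0, 0, -1, 0, 0], [0, 0, -0.5, 0, 0], [0, 0, 0, 0, 0]],
])

```text
clock: 12.68
position: [425.9, -174.3, 126.9]
ee_rot: [-0.21, 0.978, 0.004, 0.008]
contact_force: [0.4, -0.3, -2.7]
gripper_width: 51.8
```

Request:
send_rows([
  [[-0.8, 1.6, 0, 0, 0], [-1.3, 2.6, 0, 0, 0], [-1.5, 3, 0, 0, 0], [-1.5, 3, 0, 0, 0], [-1.5, 3, 0, 0, 0], [-1.5, 3, 0, 0, 0], [-1.5, 3, 0, 0, 0], [-1.5, 3, 0, 0, 0], [-1, 2, 0, 0, 0], [-0.5, 1, 0, 0, 0]],
])

```text
clock: 13.52
position: [432.4, 116.4, 122.7]
ee_rot: [-0.205, 0.979, 0.005, 0.001]
contact_force: [-0.0, -0.4, -2.4]
gripper_width: 52.0
```

```bash
python3 go.py 449,130,100
```

```text
pos [432.4 116.4 122.7] t 13.52 w 51.96055930884434 tool x,y: [-0.916 -0.401 -0.004] [-0.401  0.916  0.009]
[449. 130. 100.] total cm [-2.06  0.56  2.28] min rows 0.7
```

Request:
send_rows([
  [[-0.5, 0.2, 0.5, 0, 0], [-0.5, 0.2, 1, 0, 0], [-0.5, 0.2, 1, 0, 0], [-0.4, 0.1, 1, 0, 0], [-0.1, 0.1, 1, 0, 0], [0, 0.1, 1, 0, 0], [0, 0, 0.7, 0, 0], [0, 0, 0.5, 0, 0], [0, 0, 0.3, 0, 0]],
])

```text
clock: 14.27
position: [444.5, 132.6, 42.1]
ee_rot: [-0.206, 0.979, 0.003, -0.005]
contact_force: [0.1, -0.4, -2.3]
gripper_width: 51.8
```

```bash
python3 go.py 449,128,28
```

```text
pos [444.5 132.6  42.1] t 14.27 w 51.78110962503177 tool x,y: [-0.915 -0.402  0.008] [-0.402  0.915  0.008]
[449. 128.  28.] total cm [-0.23 -0.61  1.41] min rows 0.4
```

Request:
send_rows([
  [[-0.1, -0.2, 0.2, 0, 0], [-0.1, -0.2, 0.3, 0, 0], [0, -0.1, 0.3, 0, 0], [0, -0.1, 0.3, 0, 0], [0, 0, 0.1, 0, 0], [0, 0, 0, 0, 0]],
])

```text
clock: 14.77
position: [449.7, 126.7, 28.9]
ee_rot: [-0.205, 0.979, 0.003, -0.004]
contact_force: [-0.2, 0.6, -3.1]
gripper_width: 51.7
```

```bash
python3 go.py 449,128,26
```

```text
pos [449.7 126.7  28.9] t 14.77 w 51.72355674993949 tool x,y: [-0.916 -0.401  0.007] [-0.401  0.916  0.008]
[449. 128.  26.] total cm [0.01 0.14 0.3 ] min rows 0.1
```

Request:
send_rows([
  [[0, 0.1, 0.1, 0, 0], [0, 0, 0.1, 0, 0], [0, 0, 0.1, 0, 0]],
])

```text
clock: 15.02
position: [449.7, 128.1, 26.5]
ee_rot: [-0.205, 0.979, 0.003, -0.003]
contact_force: [-0.9, -0.4, 1.9]
gripper_width: 51.8
```

Request:
send_rows([
  [[0, 0, 0.1, 0, 0]],
])

```text
clock: 15.1
position: [449.5, 128.0, 26.2]
ee_rot: [-0.206, 0.979, 0.003, -0.004]
contact_force: [-5.4, 0.1, 12.5]
gripper_width: 51.6
```

Contact is made, so I'll release, lift and check.

Request:
send_rows([
  [[0, 0, 0, 0, 0.7], [0, 0, 0, 0, 0.8], [0, 0, 0, 0, 0.9], [0, 0, 0, 0, 1], [0, 0, 0, 0, 1], [0, 0, 0, 0, 1]],
])

```text
clock: 15.6
position: [451.7, 129.5, 28.0]
ee_rot: [-0.206, 0.978, 0.004, -0.001]
contact_force: [1.0, -0.0, 0.2]
gripper_width: 85.3
```

Request:
send_rows([
  [[0, 0, -1, 0, 1], [0, 0, -1, 0, 1], [0, 0, -1.5, 0, 1], [0, 0, -1.5, 0, 1], [0, 0, -1.5, 0, 1], [0, 0, -1.5, 0, 1], [0, 0, -1.5, 0, 1], [0, 0, -1.5, 0, 1], [0, 0, -1, 0, 1], [0, 0, 0, 0, 1]],
])

```text
clock: 16.43
position: [451.3, 127.8, 152.2]
ee_rot: [-0.206, 0.979, 0.003, -0.003]
contact_force: [0.7, 0.1, -0.3]
gripper_width: 85.3
```

```bash
python3 wr.py w5; python3 go.py 655,-114,150
```

```text
red [260, 164, 114, 112, 7810] ([316.4, 218.1], [316.4, 219.2], [111.5, 113.5]) [448.8, 128.1] [437.9, 122.9] [435.7, 121.9] [433.6, 120.8]
yellow [15, 40, 73, 97, 3534] ([52.7, 88.3], [50.6, 88.0], [70.2, 98.1]) [428.8, -169.6] [421.7, -117.7] [420.3, -107.3] [418.9, -96.9]
yellow [0, 303, 31, 52, 922] ([15.2, 329.1], [10.2, 328.4], [34.4, 54.7]) [727.6, -173.6] [663.2, -120.9] [650.3, -110.4] [637.4, -99.8]
green [19, 260, 67, 82, 2162] ([58.0, 296.9], [51.6, 300.7], [58.6, 86.9]) [648.8, -107.5] [599.5, -67.5] [589.7, -59.5] [579.8, -51.5]
green [217, 390, 37, 18, 413] ([234.3, 397.2], [234.6, 397.7], [16.3, 37.6]) [660.2, 125.8] [608.7, 121.0] [598.4, 120.1] [588.1, 119.1]
white [485, 120, 84, 103, 4266] ([524.8, 170.5], [526.1, 170.7], [83.4, 103.2]) [324.7, 288.8] [337.6, 252.8] [340.2, 245.6] [342.7, 238.3]
white [99, 248, 27, 24, 384] ([113.8, 258.7], [112.3, 260.1], [22.2, 28.4]) [564.8, -39.7] [531.6, -12.7] [525.0, -7.3] [518.4, -1.9]
pos [450.7 127.6 151.2] t 16.48 w 85.08465916533875 tool x,y: [-0.915 -0.403  0.006] [-0.403  0.915  0.007]
[ 655. -114.  150.] total cm [ -8.95 -30.35  -0.14] min rows 7.6
```

View pics/w5.png

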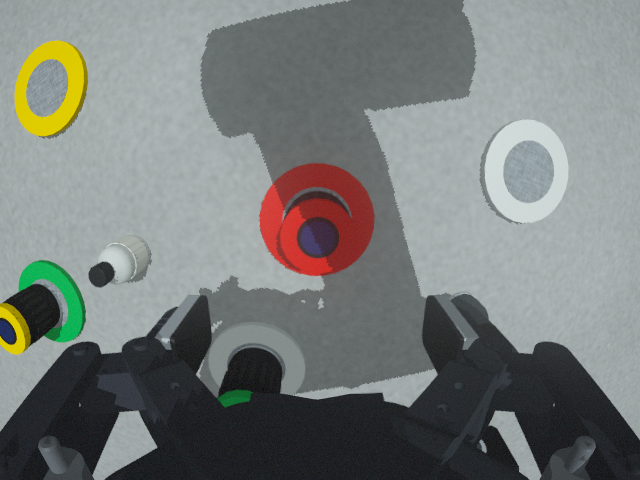

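The red lens is upright on the red pad, with the glass at (318,237) and the pad centred at (316,219), (448.8,128.1) in world. The yellow pad is now empty at (51,88). Next is the yellow lens.

Request:
send_rows([
  [[-0.6, -2, 0, 0, 1], [-0.9, -3, 0, 0, 1], [-0.9, -3, 0, 0, 1], [-0.9, -3, 0, 0, 1], [-0.9, -3, 0, 0, 1], [-0.9, -3, 0, 0, 1], [-0.9, -3, 0, 0, 1], [-0.9, -3, 0, 0, 1], [-0.9, -3, 0, 0, 1], [-0.9, -3, 0, 0, 1]],
])

```text
clock: 17.32
position: [647.7, -108.9, 135.0]
ee_rot: [-0.21, 0.978, 0.005, -0.012]
contact_force: [0.6, -0.2, 0.6]
gripper_width: 85.4
```

```bash
python3 wr.py w6|grep -v white; python3 go.py 655,-115,120
python3 - <<'E'
from h import *
p=cv2.imread("pics/w5.png");h=cv2.cvtColor(p,cv2.COLOR_BGR2HSV)
m=((h[...,0]>105)&(h[...,0]<135)&(h[...,1]>90)).astype(np.uint8)*255
s=dict(position=np.array([450.7,127.6,151.2]),ee_rot=np.array([-.206,.979,.003,-.003]))
for b in blobs(m,300):print(b,wplane(b[2],68,s))
E
```

```text
red [570, 104, 57, 96, 2166] ([592.8, 150.8], [600.8, 151.6], [61.3, 95.8]) [456.6, 118.6] [484.0, 67.1] [489.4, 56.8] [494.9, 46.4]
red [622, 126, 18, 56, 812] ([631.8, 153.1], [636.4, 153.5], [29.7, 55.8]) [427.4, 171.6] [460.7, 109.3] [467.3, 96.8] [474.0, 84.4]
yellow [298, 0, 90, 19, 1227] ([343.7, 7.4], [340.4, -13.2], [63.1, 98.7]) [453.0, -172.8] [481.1, -165.4] [486.7, -164.0] [492.3, -162.5]
yellow [249, 217, 86, 85, 4156] ([292.5, 257.3], [292.5, 258.4], [83.9, 84.9]) [677.9, -114.7] [660.5, -119.0] [657.1, -119.9] [653.6, -120.8]
green [246, 177, 111, 105, 3450] ([305.2, 210.3], [300.8, 233.8], [109.5, 115.6]) [655.9, -116.8] [643.0, -120.7] [640.4, -121.5] [637.8, -122.3]
green [563, 297, 53, 60, 1759] ([588.8, 325.7], [589.5, 327.1], [45.3, 63.8]) [621.4, 220.6] [615.4, 148.4] [614.2, 133.9] [613.0, 119.5]
pos [ 650.7 -113.1  133.6] t 17.37 w 85.43200648487618 tool x,y: [-0.913 -0.408  0.022] [-0.408  0.913  0.012]
[ 655. -115.  120.] total cm [-0.34 -0.36  1.35] min rows 0.3
([301, 226, 22, 28, 324], [309.9, 241.4], [311.0, 240.8], [17.6, 31.0]) [452.74381415 125.35947521  68.        ]
```

```bash
python3 wr.py w7|grep -E "yellow|green"; python3 go.py 655,-116,28
```

```text
yellow [312, 0, 88, 17, 1060] ([356.1, 6.5], [352.5, -26.8], [86.1, 111.7]) [439.7, -173.0] [471.2, -166.3] [477.5, -164.9] [483.8, -163.6]
yellow [264, 215, 85, 84, 3962] ([306.6, 255.6], [306.5, 256.6], [84.0, 84.6]) [674.6, -109.4] [658.4, -115.6] [655.1, -116.8] [651.9, -118.1]
green [254, 173, 120, 110, 4655] ([317.7, 212.5], [312.9, 231.6], [117.2, 119.6]) [653.1, -113.1] [641.3, -118.6] [638.9, -119.7] [636.5, -120.8]
green [576, 293, 51, 62, 1689] ([600.0, 322.4], [601.3, 323.5], [43.5, 65.4]) [615.4, 230.3] [611.2, 155.1] [610.4, 140.0] [609.5, 125.0]
pos [ 648.6 -111.   133.4] t 17.42 w 85.59426961966548 tool x,y: [-0.913 -0.408  0.023] [-0.407  0.913  0.014]
[ 655. -116.   28.] total cm [-0.62 -0.87 10.52] min rows 2.5
```

Request:
send_rows([
  [[-0.3, -0.3, 1, 0, 1], [-0.3, -0.3, 1.2, 0, 1], [-0.2, -0.2, 1.2, 0, 1], [-0.2, -0.1, 1.2, 0, 1], [-0.1, 0, 1.2, 0, 1], [-0.1, 0, 1, 0, 1], [0, 0, 0.7, 0, 1], [0, 0, 0.5, 0, 1], [0, 0, 0.2, 0, 1], [0, 0, 0, 0, 1]],
])

```text
clock: 18.25
position: [655.5, -109.9, 34.7]
ee_rot: [-0.21, 0.978, 0.007, -0.02]
contact_force: [0.5, 0.2, 0.4]
gripper_width: 85.6
```

```bash
python3 go.py 655,-116.5,30
```

```text
pos [ 655.5 -109.9   34.7] t 18.25 w 85.5751204955659 tool x,y: [-0.911 -0.411  0.036] [-0.41   0.912  0.022]
[ 655.  -116.5   30. ] total cm [ 0.3  -0.59  0.47] min rows 0.2
```

Request:
send_rows([
  [[0.1, -0.1, 0.1, 0, 1], [0.1, -0.1, 0.1, 0, 1], [0.1, -0.1, 0.1, 0, 1], [0, -0.1, 0.1, 0, 1], [0, -0.1, 0.1, 0, 1], [0, -0.1, 0, 0, 1], [0, 0, 0, 0, 1], [0, 0, 0, 0, 1]],
])

```text
clock: 18.92
position: [657.1, -117.7, 32.8]
ee_rot: [-0.21, 0.978, 0.006, -0.016]
contact_force: [-0.3, 0.4, 0.9]
gripper_width: 85.5
```

```bash
python3 go.py 655,-116.5,29
```

```text
pos [ 657.1 -117.7   32.8] t 18.92 w 85.45945588067814 tool x,y: [-0.911 -0.411  0.029] [-0.41   0.912  0.019]
[ 655.  -116.5   29. ] total cm [0.13 0.19 0.39] min rows 0.1
```

Request:
send_rows([
  [[0.1, 0.1, 0.2, 0, 1], [0, 0, 0.1, 0, 1], [0, 0, 0, 0, 0], [0, 0, 0, 0, 0], [0, 0, 0, 0, 0], [0, 0, 0, 0, 0], [0, 0, 0, 0, 0], [0, 0, 0, 0, 0], [0, 0, 0, 0, 0]],
])

```text
clock: 19.67
position: [655.9, -116.9, 30.1]
ee_rot: [-0.21, 0.978, 0.006, -0.016]
contact_force: [0.2, 0.3, 0.7]
gripper_width: 52.1
```

```bash
python3 go.py 655,-116.5,135 429,-172,135
```

```text
pos [ 655.9 -116.9   30.1] t 19.67 w 52.1201517998513 tool x,y: [-0.911 -0.411  0.029] [-0.411  0.912  0.018]
[ 655.  -116.5  135. ] total cm [  0.37   0.26 -10.48] min rows 2.5
[ 429. -172.  135.] total cm [22.87  4.23  0.74] min rows 5.6
```

Request:
send_rows([
  [[0, 0, -0.5, 0, 0], [0, 0, -1, 0, 0], [0, 0, -1, 0, 0], [0, 0, -1.5, 0, 0], [0, 0, -1.5, 0, 0], [0, 0, -1.5, 0, 0], [0, 0, -1.5, 0, 0], [0, 0, -1, 0, 0], [0, 0, -0.5, 0, 0], [0, 0, 0, 0, 0]],
])

```text
clock: 20.5
position: [656.7, -117.2, 136.3]
ee_rot: [-0.209, 0.978, 0.008, -0.019]
contact_force: [0.8, -0.4, -2.2]
gripper_width: 52.4
```

Request:
send_rows([
  [[1, 0.3, 0, 0, 0], [2, 0.4, 0, 0, 0], [2.6, 0.5, 0, 0, 0], [2.6, 0.5, 0, 0, 0], [2.6, 0.5, 0, 0, 0], [2.6, 0.5, 0, 0, 0], [2.6, 0.5, 0, 0, 0], [2.6, 0.5, 0, 0, 0], [2, 0.4, 0, 0, 0], [1, 0.2, 0, 0, 0]],
])

```text
clock: 21.33
position: [429.0, -166.0, 137.3]
ee_rot: [-0.209, 0.978, 0.01, -0.025]
contact_force: [-1.3, -0.4, -2.1]
gripper_width: 52.4
```

```bash
python3 wr.py w8|grep -E "yellow"; python3 go.py 429,-176,100
```

```text
yellow [240, 166, 120, 103, 4638] ([294.5, 205.4], [299.5, 223.7], [115.9, 119.3]) [427.0, -177.4] [417.1, -180.8] [415.2, -181.5] [413.2, -182.1]
yellow [244, 255, 146, 137, 11052] ([316.4, 319.9], [316.6, 323.3], [137.2, 146.2]) [502.7, -128.1] [477.7, -141.3] [472.7, -144.0] [467.7, -146.6]
pos [ 427.7 -166.1  137.3] t 21.38 w 52.24840209652127 tool x,y: [-0.912 -0.409  0.045] [-0.408  0.913  0.032]
[ 429. -176.  100.] total cm [ 0.12 -1.08  3.7 ] min rows 0.9
```

Request:
send_rows([
  [[0, -0.3, 0.5, 0, 0], [0, -0.3, 1, 0, 0], [0, -0.2, 1, 0, 0], [0, -0.2, 1, 0, 0], [0, -0.1, 1.2, 0, 0], [0, 0, 1.2, 0, 0], [0, 0, 1, 0, 0], [0, 0, 0.8, 0, 0], [0, 0, 0.5, 0, 0], [0, 0, 0.3, 0, 0]],
])

```text
clock: 22.22
position: [439.1, -176.5, 45.5]
ee_rot: [-0.21, 0.977, 0.009, -0.021]
contact_force: [-0.6, -0.8, -2.2]
gripper_width: 51.9
```

```bash
python3 go.py 429,-176,34
```

```text
pos [ 439.1 -176.5   45.5] t 22.22 w 51.91566645611551 tool x,y: [-0.911 -0.412  0.037] [-0.411  0.911  0.026]
[ 429. -176.   34.] total cm [0.85 0.43 1.2 ] min rows 0.4
```

Request:
send_rows([
  [[0.2, 0.1, 0.2, 0, 0], [0.2, 0.1, 0.2, 0, 0], [0.2, 0.1, 0.2, 0, 0], [0.1, 0.1, 0.2, 0, 0], [0.1, 0, 0.1, 0, 0], [0, 0, 0.1, 0, 0], [0, 0, 0, 0, 0]],
])

```text
clock: 22.8
position: [430.4, -176.1, 35.7]
ee_rot: [-0.211, 0.977, 0.008, -0.02]
contact_force: [-0.0, 0.1, -2.2]
gripper_width: 52.6
```

```bash
python3 go.py 429,-176,31
```

```text
pos [ 430.4 -176.1   35.7] t 22.8 w 52.648696324325456 tool x,y: [-0.91  -0.413  0.035] [-0.412  0.911  0.025]
[ 429. -176.   31.] total cm [0.11 0.05 0.47] min rows 0.1
```

Tilt relative to the grasp is below 0.5°, so I'll lower to contact.

Request:
send_rows([
  [[0.1, 0, 0.1, 0, 0], [0, 0, 0.1, 0, 0], [0, 0, 0.1, 0, 0], [0, 0, 0.1, 0, 0]],
])

```text
clock: 23.13
position: [430.0, -176.6, 32.3]
ee_rot: [-0.211, 0.977, 0.008, -0.018]
contact_force: [0.6, 1.0, -2.2]
gripper_width: 52.2
```

Request:
send_rows([
  [[0, 0, 0.1, 0, 0]],
])

```text
clock: 23.22
position: [430.1, -176.6, 31.3]
ee_rot: [-0.211, 0.977, 0.008, -0.018]
contact_force: [0.4, 0.6, -3.7]
gripper_width: 52.1
```

Request:
send_rows([
  [[0, 0, 0.1, 0, 0]],
])

```text
clock: 23.3
position: [430.1, -176.7, 30.2]
ee_rot: [-0.211, 0.977, 0.008, -0.018]
contact_force: [-0.9, 0.6, 3.4]
gripper_width: 52.0
```

Request:
send_rows([
  [[0, 0, 0.1, 0, 0]],
])

```text
clock: 23.38
position: [430.1, -176.7, 30.1]
ee_rot: [-0.211, 0.977, 0.008, -0.019]
contact_force: [-4.2, 4.2, 16.1]
gripper_width: 52.5
```

Request:
send_rows([
  [[0, 0, 0, 0, 0.7], [0, 0, 0, 0, 0.8], [0, 0, 0, 0, 0.9], [0, 0, 0, 0, 1], [0, 0, 0, 0, 1], [0, 0, 0, 0, 1]],
])

```text
clock: 23.88
position: [432.4, -177.1, 31.4]
ee_rot: [-0.212, 0.977, 0.007, -0.017]
contact_force: [-0.8, 0.4, 0.8]
gripper_width: 85.5
```

Request:
send_rows([
  [[0, 0, -1, 0, 1], [0, 0, -1, 0, 1], [0, 0, -1.3, 0, 1], [0, 0, -1.3, 0, 1], [0, 0, -1.3, 0, 1], [0, 0, -1.3, 0, 1], [0, 0, -1.3, 0, 1], [0, 0, -1.3, 0, 1], [0, 0, -1.3, 0, 1], [0, 0, -1.3, 0, 1]],
])

```text
clock: 24.72
position: [433.6, -177.6, 157.0]
ee_rot: [-0.211, 0.977, 0.008, -0.022]
contact_force: [0.2, -0.3, -0.2]
gripper_width: 85.8
```

```bash
python3 wr.py w9|grep -E "yellow|green"; python3 go.py 610,131,170
```

```text
yellow [258, 166, 113, 116, 7705] ([314.2, 221.0], [314.3, 222.7], [112.1, 114.2]) [429.8, -176.9] [420.7, -182.3] [418.8, -183.4] [417.0, -184.4]
pos [ 435.6 -178.2  159.7] t 24.77 w 85.41087055715916 tool x,y: [-0.91  -0.414  0.034] [-0.414  0.91   0.022]
[610. 131. 170.] total cm [-28.63  20.95  -1.56] min rows 8.5
```

View pics/w9.png

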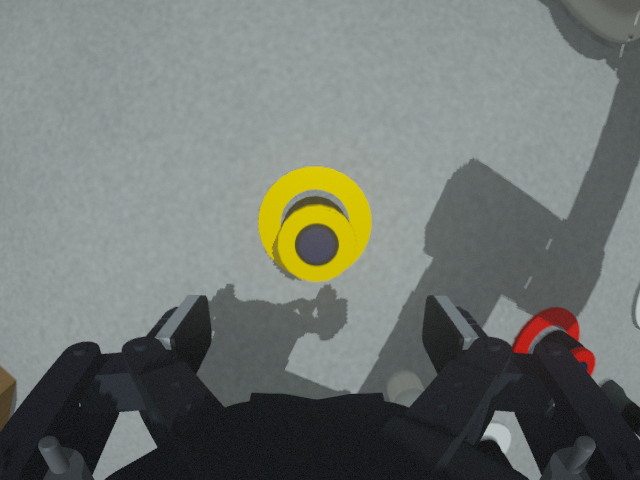

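The yellow lens is upright on the yellow pad, with the glass at (317,244) and the pad centred at (314,223). Now for the green lens.

Request:
send_rows([
  [[-1.8, 1.3, 0, 0, 1], [-2.8, 2.1, 0, 0, 1], [-2.8, 2.1, 0, 0, 1], [-2.8, 2.1, 0, 0, 1], [-2.8, 2.1, 0, 0, 1], [-2.8, 2.1, 0, 0, 1], [-2.8, 2.1, -0.5, 0, 1], [-2.8, 2.1, -0.5, 0, 1], [-2.8, 2.1, -0.5, 0, 1], [-2.5, 2, -0.5, 0, 1]],
])

```text
clock: 25.6
position: [599.2, 122.6, 172.4]
ee_rot: [-0.206, 0.978, 0.007, -0.021]
contact_force: [-0.1, 0.4, 0.4]
gripper_width: 85.6
```

Request:
send_rows([
  [[-0.7, 0.5, 0, 0, 1], [0, 0, 0, 0, 1], [0, 0, 0, 0, 1]],
])

```text
clock: 25.85
position: [606.1, 136.3, 169.6]
ee_rot: [-0.209, 0.978, 0.007, -0.021]
contact_force: [-0.7, -0.0, 0.2]
gripper_width: 85.1
```

```bash
python3 wr.py w10|grep -E "white|green"; python3 go.py 610,131,90 610,131,36
```

```text
green [38, 125, 76, 96, 3675] ([77.4, 171.8], [75.6, 172.0], [75.7, 95.6]) [652.9, -107.3] [634.8, -68.2] [631.2, -60.4] [627.6, -52.6]
green [269, 209, 77, 76, 3178] ([306.9, 245.6], [306.7, 246.3], [76.2, 76.5]) [627.5, 140.4] [614.1, 134.7] [611.4, 133.6] [608.7, 132.4]
white [519, 5, 70, 87, 2809] ([552.6, 47.9], [553.6, 47.7], [62.4, 91.9]) [326.7, 289.8] [367.6, 257.2] [375.7, 250.6] [383.9, 244.1]
white [253, 174, 59, 86, 1907] ([276.7, 205.6], [282.8, 215.0], [53.3, 90.7]) [609.6, 108.8] [599.4, 108.8] [597.4, 108.8] [595.4, 108.8]
pos [605.7 135.8 169.5] t 25.9 w 85.04072662054774 tool x,y: [-0.912 -0.409  0.038] [-0.408  0.913  0.022]
[610. 131.  90.] total cm [-0.5  -0.79  7.92] min rows 1.9
[610. 131.  36.] total cm [-0.2  -0.12  5.39] min rows 1.3
```

Request:
send_rows([
  [[-0.2, -0.2, 1, 0, 1], [-0.2, -0.2, 1.3, 0, 1], [-0.1, -0.2, 1.3, 0, 1], [-0.1, -0.1, 1.3, 0, 1], [-0.1, 0, 1.3, 0, 1], [-0.1, 0, 1.3, 0, 1], [-0.1, 0, 1.3, 0, 1], [-0.1, 0, 1.3, 0, 1], [0, 0, 1, 0, 1], [0, 0, 0.5, 0, 1]],
])

```text
clock: 26.73
position: [606.3, 118.1, 44.8]
ee_rot: [-0.201, 0.979, 0.007, -0.023]
contact_force: [-0.9, -0.5, -0.4]
gripper_width: 85.3
```

```bash
python3 go.py 609.5,132,35
```

```text
pos [606.3 118.1  44.8] t 26.73 w 85.30275549903634 tool x,y: [-0.918 -0.393  0.042] [-0.393  0.919  0.023]
[609.5 132.   35. ] total cm [-0.89  1.13  0.97] min rows 0.4
```

Request:
send_rows([
  [[-0.2, 0.3, 0, 0, 1], [-0.2, 0.3, 0.1, 0, 1], [-0.2, 0.2, 0.2, 0, 1], [-0.1, 0.2, 0.2, 0, 1], [-0.1, 0.1, 0.2, 0, 1], [0, 0, 0.1, 0, 1], [0, 0, 0, 0, 1]],
])

```text
clock: 27.32
position: [609.4, 131.5, 36.9]
ee_rot: [-0.2, 0.98, 0.007, -0.022]
contact_force: [-0.9, 0.1, 0.3]
gripper_width: 85.3
```

```bash
python3 wr.py w11|grep -E "green"; python3 go.py 609.5,132,35
```

```text
green [0, 124, 32, 131, 2892] ([13.8, 190.0], [-4.4, 188.4], [71.2, 130.8]) [648.6, -96.1] [620.9, -35.6] [615.4, -23.5] [609.9, -11.4]
green [246, 257, 152, 141, 11709] ([321.1, 323.6], [321.4, 327.2], [141.7, 151.0]) [643.1, 150.2] [617.1, 136.7] [611.9, 134.0] [606.7, 131.3]
pos [609.5 131.5  37.1] t 27.37 w 85.33505026023725 tool x,y: [-0.919 -0.392  0.04 ] [-0.392  0.92   0.023]
[609.5 132.   35. ] total cm [-0.03  0.04  0.21] min rows 0.1
```

Well centred, so I'll grip and lift.

Request:
send_rows([
  [[0, 0, 0.1, 0, 1], [0, 0, 0, 0, 0], [0, 0, 0, 0, 0], [0, 0, 0, 0, 0], [0, 0, 0, 0, 0], [0, 0, 0, 0, 0], [0, 0, 0, 0, 0], [0, 0, 0, 0, 0], [0, 0, 0, 0, 0]],
])

```text
clock: 28.12
position: [610.1, 131.9, 37.0]
ee_rot: [-0.2, 0.98, 0.008, -0.021]
contact_force: [0.2, 0.7, 0.4]
gripper_width: 52.5
```

Request:
send_rows([
  [[0, 0, -0.5, 0, 0], [0, 0, -1, 0, 0], [0, 0, -1.3, 0, 0], [0, 0, -1.5, 0, 0], [0, 0, -1.5, 0, 0], [0, 0, -1.5, 0, 0], [0, 0, -1.5, 0, 0], [0, 0, -1.3, 0, 0], [0, 0, -1, 0, 0], [0, 0, -0.5, 0, 0]],
])

```text
clock: 28.95
position: [611.1, 129.0, 157.4]
ee_rot: [-0.199, 0.98, 0.007, -0.028]
contact_force: [0.7, 0.7, -2.2]
gripper_width: 52.1
```

```bash
python3 go.py 653,-112.5,150
```

```text
pos [611.1 129.  157.4] t 28.95 w 52.125550343318984 tool x,y: [-0.919 -0.39   0.051] [-0.389  0.921  0.025]
[ 653.  -112.5  150. ] total cm [  5.53 -23.88   0.43] min rows 5.9
```

Request:
send_rows([
  [[0.3, -1.2, 0, 0, 0], [0.5, -2.1, 0, 0, 0], [0.6, -2.8, 0, 0, 0], [0.7, -2.9, 0, 0, 0], [0.7, -2.9, 0, 0, 0], [0.7, -2.9, 0, 0, 0], [0.7, -2.9, 0, 0, 0], [0.6, -2.8, 0, 0, 0], [0.5, -2, 0, 0, 0], [0.2, -1, 0, 0, 0]],
])

```text
clock: 29.78
position: [649.5, -120.1, 150.0]
ee_rot: [-0.201, 0.979, 0.009, -0.032]
contact_force: [-0.5, -0.1, -2.6]
gripper_width: 52.7
```

```bash
python3 wr.py w12|grep -E "green"; python3 go.py 653,-112.5,100
```

```text
green [259, 183, 112, 80, 3568] ([313.4, 213.9], [314.3, 238.0], [110.5, 112.2]) [653.8, -115.1] [643.6, -121.1] [641.5, -122.3] [639.5, -123.5]
green [241, 256, 152, 142, 11940] ([316.6, 323.1], [316.6, 326.9], [143.1, 152.4]) [729.8, -80.4] [705.0, -93.0] [700.1, -95.6] [695.1, -98.1]
pos [ 649.5 -121.2  149.6] t 29.83 w 52.67154283714887 tool x,y: [-0.918 -0.393  0.06 ] [-0.392  0.92   0.031]
[ 653.  -112.5  100. ] total cm [-0.96  0.51  4.93] min rows 1.2
```

Request:
send_rows([
  [[-0.2, 0.1, 0.5, 0, 0], [-0.3, 0.2, 1, 0, 0], [-0.3, 0.2, 1.2, 0, 0], [-0.2, 0.1, 1.2, 0, 0], [-0.2, 0, 1.3, 0, 0], [-0.1, 0, 1.3, 0, 0], [-0.1, 0, 1.2, 0, 0], [0, 0, 1, 0, 0], [0, 0, 0.6, 0, 0], [0, 0, 0.3, 0, 0]],
])

```text
clock: 30.67
position: [649.8, -98.5, 38.7]
ee_rot: [-0.205, 0.978, 0.011, -0.037]
contact_force: [-0.8, -0.7, -2.5]
gripper_width: 52.4
```

```bash
python3 go.py 653.3,-113.3,40
```

```text
pos [649.8 -98.5  38.7] t 30.67 w 52.407094999560506 tool x,y: [-0.913 -0.401  0.068] [-0.4    0.916  0.037]
[ 653.3 -113.3   40. ] total cm [ 0.28 -1.49 -0.17] min rows 0.4
```

Request:
send_rows([
  [[0, 0, -0.3, 0, 0], [0.1, -0.3, -0.2, 0, 0], [0.1, -0.3, 0, 0, 0], [0.1, -0.3, 0, 0, 0], [0, -0.3, 0, 0, 0], [0, -0.2, 0, 0, 0], [0, -0.1, 0, 0, 0], [0, 0, 0, 0, 0]],
])

```text
clock: 31.33
position: [655.6, -115.0, 46.2]
ee_rot: [-0.205, 0.978, 0.01, -0.035]
contact_force: [0.4, 1.2, -2.3]
gripper_width: 52.4
```

```bash
python3 go.py 653.3,-113.3,38
```

```text
pos [ 655.6 -115.    46.2] t 31.33 w 52.43441685908253 tool x,y: [-0.913 -0.402  0.064] [-0.401  0.916  0.035]
[ 653.3 -113.3   38. ] total cm [0.09 0.22 0.84] min rows 0.2
```

Request:
send_rows([
  [[0, 0.1, 0.2, 0, 0], [0, 0.1, 0.2, 0, 0], [0, 0, 0.2, 0, 0], [0, 0, 0.1, 0, 0], [0, 0, 0, 0, 0]],
])

```text
clock: 31.75
position: [653.9, -113.0, 38.6]
ee_rot: [-0.205, 0.978, 0.011, -0.035]
contact_force: [-0.3, 0.3, -2.3]
gripper_width: 52.3
```

```bash
python3 go.py 653.3,-113.3,37.5
```

```text
pos [ 653.9 -113.    38.6] t 31.75 w 52.290370013896336 tool x,y: [-0.914 -0.402  0.064] [-0.4    0.916  0.035]
[ 653.3 -113.3   37.5] total cm [ 0.06 -0.    0.11] min rows 0.0
```

Request:
send_rows([
  [[0, 0, 0.1, 0, 0]],
])

```text
clock: 31.83
position: [653.9, -112.9, 37.5]
ee_rot: [-0.205, 0.978, 0.011, -0.035]
contact_force: [-0.1, -0.1, -1.8]
gripper_width: 53.0
```

Request:
send_rows([
  [[0, 0, 0.1, 0, 0]],
])

```text
clock: 31.92
position: [654.0, -112.9, 37.4]
ee_rot: [-0.205, 0.978, 0.01, -0.035]
contact_force: [-2.6, 0.9, 5.7]
gripper_width: 52.9
```

Request:
send_rows([
  [[0, 0, 0.1, 0, 0], [0, 0, 0, 0, 0.7], [0, 0, 0, 0, 0.8], [0, 0, 0, 0, 0.9], [0, 0, 0, 0, 1], [0, 0, 0, 0, 1], [0, 0, 0, 0, 1]],
])

```text
clock: 32.5
position: [655.9, -112.9, 38.4]
ee_rot: [-0.206, 0.978, 0.009, -0.032]
contact_force: [-0.1, 0.0, -0.2]
gripper_width: 85.6
```

Request:
send_rows([
  [[0, 0, -1, 0, 1], [0, 0, -1, 0, 1], [0, 0, -1.3, 0, 1], [0, 0, -1.3, 0, 1], [0, 0, -1.3, 0, 1], [0, 0, -1.3, 0, 1], [0, 0, -1.3, 0, 1], [0, 0, -1.3, 0, 1], [0, 0, -1.3, 0, 1], [0, 0, -1, 0, 1]],
])

```text
clock: 33.33
position: [664.8, -114.2, 171.6]
ee_rot: [-0.206, 0.978, 0.009, -0.031]
contact_force: [0.5, -0.7, 0.1]
gripper_width: 85.3
```

Request:
send_rows([
  [[0, -1.5, -1, 0, 1], [0, -2, -1, 0, 1], [0, -2, -1, 0, 1], [0, -2, 0, 0, 1], [0, -2, 0, 0, 1], [0, -2, 0, 0, 1], [0, -2, 0, 0, 1], [0, -2, 0, 0, 1], [0, -1, 0, 0, 1], [0, 0, 0, 0, 1]],
])

```text
clock: 34.17
position: [738.1, -271.3, 214.6]
ee_rot: [-0.208, 0.978, 0.006, -0.023]
contact_force: [-0.2, -0.1, 0.2]
gripper_width: 85.3
```

```bash
python3 go.py
python3 - <<'E'
from h import *
Z=dict(red=68,yellow=80,green=92)
for n in("top","side"):
    p,d=optics.get_image(n);cv2.imwrite(f"pics/{n}9.png",p)
    h=cv2.cvtColor(p,cv2.COLOR_BGR2HSV)
    for c in Z:
        for b in blobs(mask(p,c),80):print(n,c,b,"pad",onplane(n,*b[2],8)[:2].round(1),"lens",onplane(n,*b[2],Z[c])[:2].round(1))
    print([b[1] for b in blobs(mask(p,"white"),500)])
E
```

```text
pos [ 738.1 -271.3  214.6] t 34.17 w 85.26033592625613 tool x,y: [-0.913 -0.407  0.043] [-0.406  0.914  0.021]
top red ([295, 264, 47, 49, 1595], [318.1, 287.9], [318.1, 288.2], [47.5, 48.3]) pad [451.9 127.8] lens [449.8 127.2]
top yellow ([444, 274, 39, 28, 580], [463.9, 285.1], [463.5, 288.1], [28.4, 39.8]) pad [ 451.2 -169.3] lens [ 448.6 -148.3]
top green ([409, 168, 47, 46, 1255], [432.7, 190.0], [433.3, 189.3], [46.3, 50.0]) pad [ 658.3 -115.1] lens [637.6 -95.2]
[[566.1, 89.8], [266.8, 148.8], [565.0, 226.0], [309.9, 209.8], [563.9, 321.3], [237.0, 352.5], [403.4, 373.6], [552.9, 394.9]]
side red ([324, 34, 44, 58, 709], [352.3, 57.2], [344.8, 60.3], [46.3, 65.7]) pad [ 879.5 -744.4] lens [ 827.4 -626.5]
side red ([330, 257, 52, 54, 1269], [355.8, 286.6], [355.9, 284.9], [50.7, 53.7]) pad [450.8 121.3] lens [434.5 166.8]
side yellow ([410, 168, 24, 18, 265], [421.2, 176.6], [421.3, 176.0], [17.6, 24.5]) pad [ 447.8 -264.7] lens [ 428.5 -171.4]
side yellow ([396, 187, 43, 29, 527], [417.1, 204.4], [417.3, 200.6], [29.7, 42.9]) pad [ 426.4 -172.6] lens [409.3 -88.5]
side green ([309, 151, 22, 17, 213], [319.6, 160.0], [319.4, 159.3], [16.7, 22.8]) pad [ 700.7 -209. ] lens [ 648.6 -106.6]
side green ([299, 177, 41, 25, 459], [318.9, 191.2], [318.8, 187.6], [27.9, 40.7]) pad [ 650.5 -108.3] lens [604.3 -17.6]
[[278.3, 264.9], [197.4, 272.7], [385.7, 387.4]]
```

View pics/top9.png

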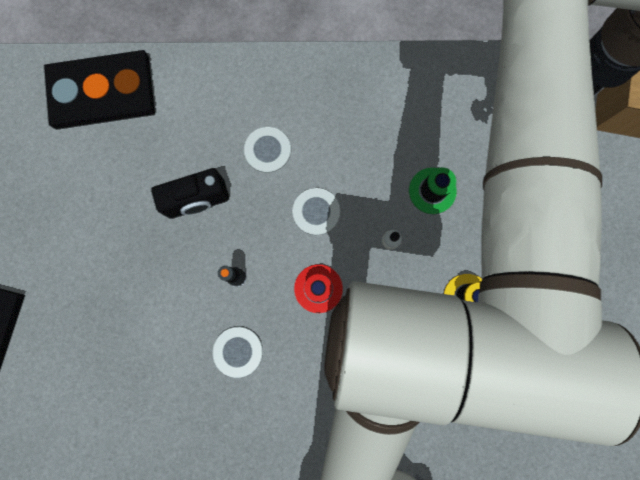

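View pics/side9.png

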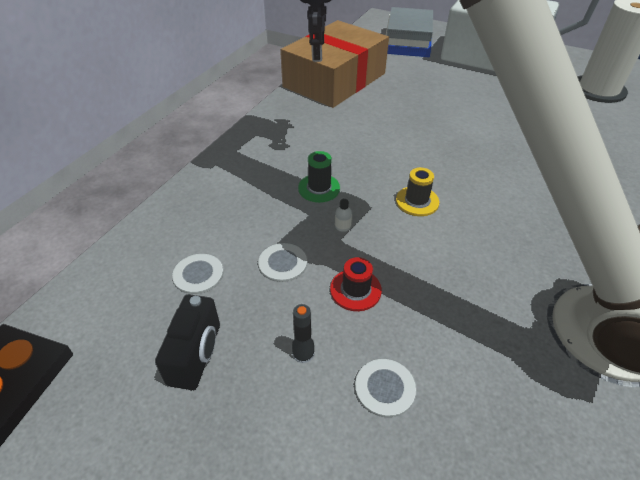

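Both views show all three lenses upright on their own pads and the white pad empty at (316,211). The bottle, torch and camera body are where they started. Side-view lens-to-pad offsets are about 2.5 mm for yellow and green, and in the top view the red glass at (318,288) sits on the red pad's centre (318,288), within about 2 mm. The gripper is clear of everything.

```bash
python3 -c "
from bench import job;print(job.job_done())"
```

```text
the job is handed in; nothing more can be done
None
```

All three lenses are upright on the pads that match their rings, and the job is handed in at about 34 s of the 88 s allowed. I parked the green lens on the right-most white pad. Then I moved red to red, yellow to yellow and green to green, easing each lens down until it touched; the highest contact force I read was about 16 N.

**Last checks:**
- **Centring:** the side camera puts the yellow and green lenses about 2.5 mm off their pad centres. The red lens was judged from the top view only, by its glass, at about 2 mm off.
- **Scene:** the white pad is empty again, and the bottle, torch and camera body look unmoved in both views. The gripper is well clear of everything.

**What disagreed:**
- **Camera offset:** the top and side cameras differ by 3–5 mm in absolute position, so the centring figures compare lens and pad within a single view.
- **Blocked top view:** the arm covered part of the yellow lens in the last top picture, and the green ring was in shadow. Those two rest on the side view, plus the earlier wrist picture for yellow.
- **Tool drift:** the tool tilted by up to about 2° relative to its grasp during moves, so some lenses settled by that amount on release. None tipped.

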